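Stack slide cases on a sloping shelf

TASK

File the two black slide cases on the sloping shelf of the small stand: the case with the yellow sticker goes on first, flat on the shelf, and the case with the blue sticker then goes flat on top of it. Each lies with its length up the slope, sticker up, in the middle of the shelf's width, and with its low end square and close against the blue backstop. Set them down gently, let go, and leave the tape roll, the cup and the marker where they are.

Things in the scene. Friction and masses are not known exactly. Their poses are not given: they have to be found in the camera images.
- case_yellow: Closed hard black slide case, the first to be filed. 88 long (x) x 53 wide (y) x 21 thick (z), 60 to 130 g, rigid (its lid stays shut), round yellow sticker 28 across on the middle of its top face. Origin: centre of its underside; z out of the top face. Starts flat on the worktop, sticker up, length roughly away from the robot; the two cases may swap places. Either end may go against the backstop.
- case_blue: Closed hard black slide case, the second, to lie on the first. 88 long (x) x 53 wide (y) x 21 thick (z), 60 to 130 g, rigid (its lid stays shut), round blue sticker 28 across on the middle of its top face. Origin: centre of its underside; z out of the top face. Starts flat on the worktop, sticker up, length roughly away from the robot; the two cases may swap places. Either end may go against the backstop.
- stand: Small fixed stand: grey base plate 124 (x) x 120 (y) x 5 thick, with short posts that carry the sloping shelf. Origin: centre of its underside, on the worktop; z up; +x points the way the shelf rises, roughly away from the robot (yaw varies); the low end with the backstop is at -x, nearer the robot.
- shelf: Fixed aluminium plate 115 long, 120 wide, 4 thick, no side walls, sloping 0.30 rad (17 degrees), low end toward the robot. Origin: on its upper face at the middle of the backstop's foot, 55 toward -x and 24 above the stand's origin; x up the slope, y along the backstop, z square out of the plate. Cases do not slide down it by themselves: put or push them against the backstop.
- backstop (a point): Middle of the upper edge of the blue backstop, on the side that faces up the slope. The backstop stands square to the plate along its low end, 120 wide, 4 thick, 36 high above the plate. A case against it has its centre 41 to 44 from it; stacked, the first case's underside is 0 and the second's 20 to 21 above the plate.
- tape_roll: Bystander: white roll of paper tape lying flat, 52 x 54 x 13 high. Origin: centre of its underside.
- cup: Bystander: clear plastic cup standing upright, 70 across, 80 high. Origin: centre of its underside.
- marker: Bystander: black marker pen lying down, 140 long (its y), 16 high. Origin: under its middle.

How it is judged (in metres and radians):
On the way, in this order (a step that is already met when the one before it is completed fails the run):
1. the case with the yellow sticker lies flat on the shelf, let go (x of case_yellow in the frame of shelf between 0.03 and 0.1 m and y of case_yellow in the frame of shelf between -0.04 and 0.04 m and z of case_yellow in the frame of shelf between -0.006 and 0.006 m and angle between the z axis of case_yellow and the z axis of shelf, either way round below 0.1 rad and linear speed of case_yellow below 0.03 m/s and contact force between case_yellow and the fingers below 0.1 N), for 0.2 s.
2. the case with the blue sticker lies on the yellow one, let go (z of case_blue in the frame of case_yellow between 0.0145 and 0.0265 m and distance between case_blue and case_yellow below 0.04 m and contact force between case_blue and case_yellow above 0.1 N and linear speed of case_blue below 0.03 m/s and contact force between case_blue and the fingers below 0.1 N), for 0.2 s.
At the end, for the whole second after the job is handed in: Yellow case flat on the shelf, blue flat on it (height within 4 mm, 0.08 rad), stickers up; each centre 38 to 49 mm up the slope from the backstop, within 20 mm of the centre line, length within 0.1 rad of the slope; at rest, let go (x of case_yellow in the frame of shelf between 0.038 and 0.049 m and y of case_yellow in the frame of shelf between -0.02 and 0.02 m and z of case_yellow in the frame of shelf between -0.004 and 0.004 m and angle between the x axis of each of case_yellow, case_blue and the x axis of shelf, either way round below 0.1 rad and angle between the z axis of each of case_yellow, case_blue and the z axis of shelf, either way round below 0.08 rad and angle between each of case_yellow, case_blue's own z axis and vertical below 0.6 rad and linear speed of each of case_yellow, case_blue below 0.02 m/s and x of case_blue in the frame of shelf between 0.038 and 0.049 m and y of case_blue in the frame of shelf between -0.02 and 0.02 m and z of case_blue in the frame of shelf between 0.0165 and 0.0245 m and contact force between each of case_yellow, case_blue and the fingers below 0.1 N); the robot touches nothing.
It fails at once if the tape roll is pushed more than 30 mm from its place or knocked over (distance of tape_roll from where it was at the start of the episode above 0.03 m or angle between tape_roll's own z axis and vertical above 0.5 rad).
It fails at once if the cup is pushed more than 30 mm from its place or knocked over (distance of cup from where it was at the start of the episode above 0.03 m or angle between cup's own z axis and vertical above 0.5 rad).
It fails at once if the marker is pushed more than 30 mm from its place (distance of marker from where it was at the start of the episode above 0.03 m).
It fails at once if a case is banged or pressed hard (over 60 N) on the stand or on the other case (contact force between any of case_yellow, case_blue and stand above 60 N or contact force between case_blue and case_yellow above 60 N).
It also fails if it takes over 58 s, if anything falls off the work surface, if the arm or the gripper's body presses on something with over 40 N, if the wrist force passes 120 N, or if a joint passes its speed limit or range.

ROBOT

A 6-joint arm with a two-finger parallel gripper is mounted at the origin on a cart in front of the work surface, level with it; the furniture and walls round the work are solid. World frame = base frame: x ahead of the robot, y to its left, z up, the work surface at z = 0. Lengths are in m, angles in degrees, forces in N, time in s.
With the tool pointing down it reaches from about 0.35 to 0.875 m from the base axis. Payload 4.2 kg.
Tool frame: the origin (TCP) lies midway between the tips of the shut fingers; the grasp point (between the pads) lies 19 mm behind it; z points along the fingers, y is the direction in which the jaws open and shut (so a half turn about z gives the same grasp; the last joint's range is limited). The gripper opens to 87 mm and grips with 3 to 60 N. Pads are 19 mm wide; open, the fingers measure 117 mm over their backs; the gripper's body (75 mm by 190 mm) begins 51 mm behind the grasp point.
Start: joints at [-60.756, 22.042, 0.453, 0, -68.411, -14.817], TCP at [0.156, -0.605, 0.223] pointing down, gripper open.
Joint ranges: [-179.83, 179.83], [-69.29, 118.12], [-61.27, 80.66], [-181.25, 117.63], [-171.15, -9.14], [-177.46, 177.46]. Speed limits (degrees/s): [159.86, 159.86, 180, 180, 180, 180].

INTERFACE

Orientations are given as a 3x3 rotation matrix whose columns are the frame's x, y, z axes.
In Python, from station import r gives the robot as it stands.
- The arm moves only by the tool servo_tool, never from a script. Its arguments are lists of equal length, an entry for each row: "slide": the shift along the world's x, y, z in units of 60 mm (1.0 is 60 mm), a list of three; "twist": the turn, a rotation vector about the world's x, y, z in units of 6 degrees (1.0 is 6 degrees), a list of three; "gripper": the closure, from 0 (fully open) to 1 (shut). In form: {"slide": [[x, y, z], ...], "twist": [[wx, wy, wz], ...], "gripper": [gripper, ...]}. A call has 1 to 12 rows; each row shifts and turns the commanded pose from where the row before left it; what a row does not reach is not made up. A row lasts 1/8 s, in which the tool goes at most 62.5 mm and 10.7 degrees, less where a joint would pass 70% of its speed; a pose out of reach is approached as far as the arm can. A call is refused whole if a number of a shift passes 1 or a number of a turn 1, either way. A call with a gripper value outside its range is refused whole. The fingers move at their own pace and stop on an object; the grip force is fixed at half the most. Time passes only in rows, so rows that do not move let the fingers close. It gives the time, the measured TCP pose, the force and the opening at its end, in the units of the state.
- r.sense(): the state, without advancing time (a new reading comes with each control period).
- r.capture(name): name is "scene" or "top"; returns a dict with "image" (480x640x3 uint8, blue, green, red), "intrinsics" (3x3 intrinsics, pixels), "R" (3x3) and "t" (3): a world point X has camera coordinates R X + t. Camera axes: x right, y down, z forward; pixel columns grow to the right and rows downward; lengths in m; the calibration is good to about 2 mm. A picture is of the moment at which its call begins. There is no depth.
- r.finish_job(): hands the job in, once; it reports no verdict.
The state is a dict: "time_s": time; "joints": joint angles; "joint_velocities": joint speeds; "effort": joint torques, N m; "tcp_pos": TCP position; "ee_rot": TCP orientation; "wrist_force": force on the tool from outside, world axes, zero at the start; "moment": the same for the moment, N m; "gripper_width": opening from 0.0 (shut) to 1.0 (fully open).
Only numpy, scipy, OpenCV 4.12 (cv2) and the standard library are available. Lean on these libraries where they do the work, as an engineer would, in place of code of your own. Each camera call takes 0.05 s, during which the arm holds its last target.

## Working session

There is one attempt and no reset: what is moved stays moved. The work goes in short steps, Python scripts to look and compute and a tool call to move; the robot and the scene stay as the last step left them, time stands still between calls to the robot, and variables do not carry over. Pictures are saved under pics/ and viewed, and the job is handed in when it is done.

Besides the shell and the picture viewer there is one more tool, called after "Request:" by a JSON object that holds its "fn" and its "kwargs". servo_tool: Moves the arm, as the interface text tells. Its arguments: {"type":"object","properties":{"slide":{"type":"array","items":{"type":"array","items":{"type":"number"}}},"twist":{"type":"array","items":{"type":"array","items":{"type":"number"}}},"gripper":{"type":"array","items":{"type":"number"}}},"required":["slide","twist","gripper"]}

```bash
ls; mkdir -p pics; python3 - <<'E'
from station import r
import cv2,pickle
s=r.sense();print(s)
d={}
for n in("scene","top"):
    c=r.capture(n);d[n]=c;cv2.imwrite(f"pics/{n}0.png",c["image"]);print(n,c["intrinsics"],c["R"],c["t"])
pickle.dump(d,open("c0.pkl","wb"))
E
```

```text
pics
{'time_s': 0.0, 'joints': array([-6.07555906e+01,  2.20916822e+01,  3.78376903e-01, -2.83103753e-02,
       -6.84112927e+01, -1.48166920e+01]), 'joint_velocities': array([ 0.04814425,  0.03864836, -0.03643833, -0.06279676,  0.04305416,
       -0.01003768]), 'effort': array([ 1.11759124e-03, -3.90672469e+01,  1.87408233e+01,  4.22004864e+00,
        1.09306609e-02, -1.97121053e-04]), 'tcp_pos': array([ 0.15558512, -0.60469225,  0.22144209]), 'ee_rot': array([[-9.68508111e-01, -2.48981127e-01, -6.61483677e-04],
       [-2.48981981e-01,  9.68505793e-01,  2.12189107e-03],
       [ 1.12339943e-04,  2.21976622e-03, -9.99997530e-01]]), 'wrist_force': array([ 0.12896756, -0.73618152,  0.54114067]), 'moment': array([-0.00381932, -0.01314985, -0.05193656]), 'gripper_width': 1.003164396150912}
scene [[440.00637463   0.         319.05532523]
 [  0.         440.00637463 246.06983577]
 [  0.           0.           1.        ]] [[ 0.47895404 -0.87761854  0.01971604]
 [-0.41057517 -0.24380716 -0.87862739]
 [ 0.7759066   0.41272722 -0.47710081]] [-0.12911023  0.30759197  0.63603847]
top [[439.66662019   0.         313.42722637]
 [  0.         439.66662019 239.01904653]
 [  0.           0.           1.        ]] [[-2.22141694e-02 -9.99753156e-01 -3.96831939e-04]
 [-9.77958270e-01  2.18123202e-02 -2.07658001e-01]
 [ 2.07615398e-01 -4.22486492e-03 -9.78201409e-01]] [0.13771748 0.5280197  0.9544911 ]
```

View pics/scene0.png

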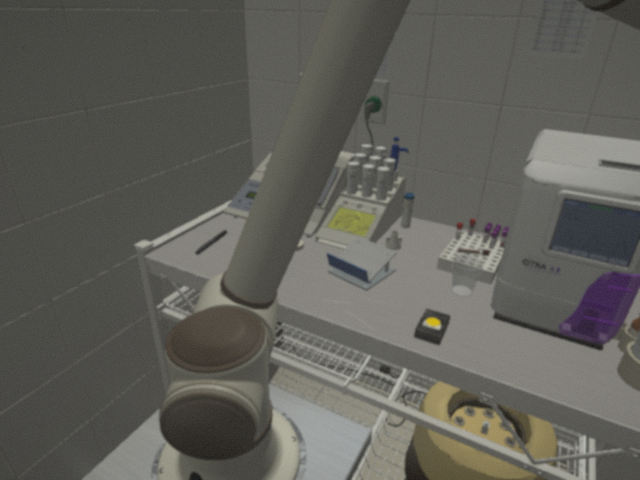

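View pics/top0.png

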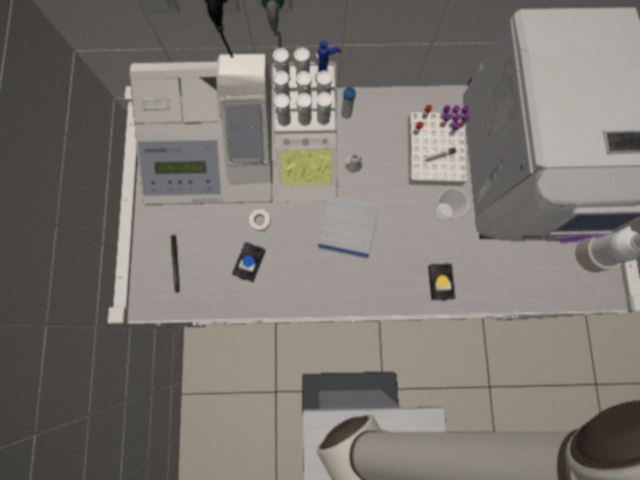

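The yellow case is at about top px (441,282), the blue case at about (249,261), and the stand at about (348,228) with its backstop edge at the bottom. The cup, tape roll and marker are clear of them. Next I'll zoom in and measure.

```bash
python3 - <<'E'
import pickle,cv2,numpy as np
d=pickle.load(open("c0.pkl","rb"))
im=d["top"]["image"]
a=[cv2.resize(im[y-40:y+40,x-40:x+40],None,fx=5,fy=5,interpolation=cv2.INTER_CUBIC) for x,y in((441,282),(249,261),(348,226))]
a[0]=np.clip(a[0]*2.0,0,255).astype('uint8');a[1]=np.clip(a[1]*2.0,0,255).astype('uint8')
b=cv2.resize(d["scene"]["image"][230:350,310:460],(500,400),interpolation=cv2.INTER_CUBIC)
cv2.imwrite("pics/z0.png",cv2.resize(np.vstack([np.hstack(a[:2]),np.hstack([a[2],b[:,:400]])]),(600,600)))
E
```

```text
(no output)
```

View pics/z0.png

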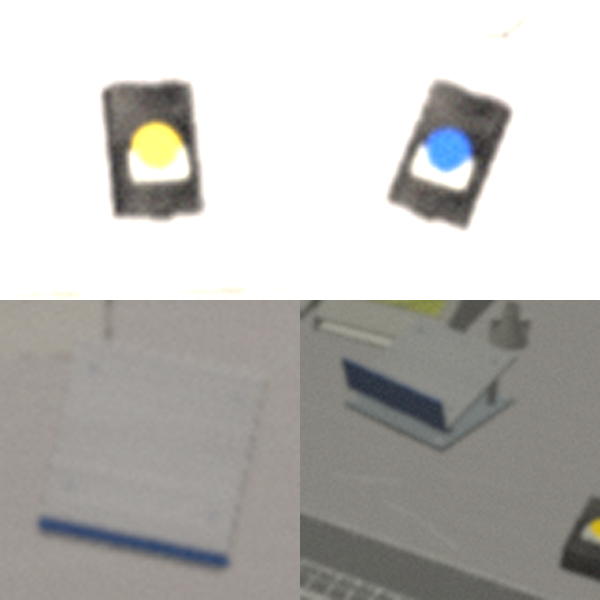

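```bash
cat >h.py <<'E'
import numpy as np,cv2
def ray(c,uv):
    K,R,t=map(np.asarray,(c["intrinsics"],c["R"],c["t"]))
    uv=np.atleast_2d(uv).astype(float)
    d=np.c_[uv,np.ones(len(uv))]@np.linalg.inv(K).T@R
    return -R.T@t.ravel(),d
def onz(c,uv,z):
    o,d=ray(c,uv); return o+d*((z-o[2])/d[:,2])[:,None]
def proj(c,X):
    X=np.atleast_2d(X);p=(X@np.asarray(c["R"]).T+np.asarray(c["t"]).ravel())@np.asarray(c["intrinsics"]).T
    return p[:,:2]/p[:,2:]
E
python3 - <<'E'
import pickle,cv2,numpy as np
from h import *
d=pickle.load(open("c0.pkl","rb"));c=d["top"];im=c["image"];hsv=cv2.cvtColor(im,cv2.COLOR_BGR2HSV)
print("cam",ray(c,[0,0])[0],ray(d["scene"],[0,0])[0])
def cm(m): 
    y,x=np.nonzero(m);return np.array([x.mean(),y.mean()]),len(x)
masks={"Y":((18,120,90),(35,255,255)),"B":((100,130,60),(125,255,255))}
for n,(x,y) in {"Y":(441,282),"B":(249,261)}.items():
    w=np.zeros(im.shape[:2],np.uint8);w[y-30:y+30,x-30:x+30]=255
    m=cv2.inRange(hsv,*masks[n])&w
    p,k=cm(m);print(n,"sticker",p,k,onz(c,p,.021))
    dk=cv2.inRange(cv2.cvtColor(im,cv2.COLOR_BGR2GRAY),0,75)&w
    cs=max(cv2.findContours(dk,cv2.RETR_EXTERNAL,cv2.CHAIN_APPROX_NONE)[0],key=cv2.contourArea)
    W=onz(c,cs[:,0,:],.018)[:,:2].astype(np.float32)*1000
    print(" rect",cv2.minAreaRect(W))
w=np.zeros(im.shape[:2],np.uint8);w[215:265,310:385]=255
m=cv2.inRange(hsv,(100,70,30),(125,255,255))&w
cs=max(cv2.findContours(m,cv2.RETR_EXTERNAL,cv2.CHAIN_APPROX_NONE)[0],key=cv2.contourArea)
r_=cv2.minAreaRect(cs[:,0,:].astype(np.float32));print("bs px",r_,cv2.boxPoints(r_))
print(onz(c,cv2.boxPoints(r_),.0584))
r2=cv2.minAreaRect(onz(c,cs[:,0,:],.0584)[:,:2].astype(np.float32)*1000);print(r2)
# column edge profile of upper edge
pts=[]
for x in range(322,367):
    ys=np.nonzero(m[:,x])[0]; pts.append((x,ys.min()-.5,ys.max()+.5))
pts=np.array(pts)
for k in(1,2):
    f=np.polyfit(pts[:,0],pts[:,k],1);e=np.array([[320,np.polyval(f,320)],[368,np.polyval(f,368)]]);q=onz(c,e,.0584);print(q,np.degrees(np.arctan2(*(q[0]-q[1])[[1,0]])))
E
```

```text
cam [0.32127347 0.13019875 1.04338671] [-0.30537896 -0.3008268   0.57625874]
Y sticker [442.17741935 280.17741935] 124 [[ 0.43353897 -0.17202864  0.021     ]]
 rect ((430.856201171875, -170.3798828125), (81.73080444335938, 53.62049865722656), 1.026027798652649)
B sticker [248.27722772 260.0990099 ] 101 [[0.49098362 0.28019396 0.021     ]]
 rect ((487.7400817871094, 279.923095703125), (51.60810089111328, 82.37494659423828), 68.75682830810547)
bs px ((343.0892028808594, 250.0795135498047), (49.237789154052734, 2.3121895790100098), 11.9761323928833) [[318.76627 246.10193]
 [319.24606 243.84006]
 [367.41214 254.0571 ]
 [366.93234 256.31897]]
[[0.51353505 0.11412885 0.0584    ]
 [0.51877432 0.1129026  0.0584    ]
 [0.49264819 0.00401112 0.0584    ]
 [0.48746306 0.0053492  0.0584    ]]
((503.1063537597656, 59.11459732055664), (111.88748931884766, 5.362121105194092), 76.52175903320312)
[[0.51835709 0.11118996 0.0584    ]
 [0.49239759 0.00268556 0.0584    ]] 76.54499126005044
[[0.51280265 0.11133063 0.0584    ]
 [0.48684187 0.00295235 0.0584    ]] 76.52926471955703
```

```bash
python3 - <<'E'
import pickle,cv2,numpy as np
from h import *
d=pickle.load(open("c0.pkl","rb"));c=d["top"];im=c["image"];g=cv2.cvtColor(im,cv2.COLOR_BGR2GRAY).astype(float)
for n,(x0,rows) in {"Y":(441,range(268,296)),"B":(249,range(251,271))}.items():
    for side in(-1,1):
        P=[]
        for y in rows:
            row=g[y]
            # from outside inwards to first crossing below 75
            xs=range(x0+side*28,x0,-side)
            for x in xs:
                if row[x-side]<80<=row[x]:
                    f=(row[x]-80)/(row[x]-row[x-side]);P.append((x-side*f,y));break
        W=onz(c,P,.021 if (n=="Y")==(side==1) else 0.021)[:,:2]
        vx,vy,px,py=cv2.fitLine(W.astype(np.float32),cv2.DIST_HUBER,0,.01,.01).ravel()
        print(n,side,len(P),np.degrees(np.arctan(vy/vx)),px,py)
s=d["scene"]["image"];hsv=cv2.cvtColor(s,cv2.COLOR_BGR2HSV)
m=cv2.inRange(hsv,(100,70,20),(125,255,255));m[:240]=0;m[300:]=0;m[:,:315]=0;m[:,380:]=0
cs=max(cv2.findContours(m,cv2.RETR_EXTERNAL,cv2.CHAIN_APPROX_NONE)[0],key=cv2.contourArea)
print(cv2.approxPolyDP(cs,2.5,True)[:,0])
yaw=np.radians(-13.46);a=.3
Rs=np.array([[np.cos(yaw),-np.sin(yaw),0],[np.sin(yaw),np.cos(yaw),0],[0,0,1]])@np.array([[np.cos(a),0,-np.sin(a)],[0,1,0],[np.sin(a),0,np.cos(a)]])
bp=np.array([.5035,.0588,.0584]);S=bp-Rs@[0,0,.036];print("shelf origin",S);print(Rs)
L=np.array([[0,.06,.036],[0,-.06,.036],[-.004,.06,.036],[-.004,-.06,.036],[-.004,.06,0],[-.004,-.06,0],[0,.06,0],[0,-.06,0],[.115,.06,0],[.115,-.06,0]])
X=S+L@Rs.T
print(proj(d["scene"],X).round(1).tolist());print(proj(c,X).round(1).tolist())
v=cv2.resize(s[225:305,310:415],None,fx=7,fy=7,interpolation=cv2.INTER_CUBIC)
for u in proj(d["scene"],X): cv2.circle(v,tuple(int(q) for q in ((u-[310,225]+.5)*7)),3,(0,0,255),-1)
w=cv2.resize(im[190:265,305:390],None,fx=7,fy=7,interpolation=cv2.INTER_CUBIC)
for u in proj(c,X): cv2.circle(w,tuple(int(q) for q in ((u-[305,190]+.5)*7)),3,(0,0,255),-1)
cv2.imwrite("pics/s1.png",v);cv2.imwrite("pics/t1.png",w)
E
```

```text
Y -1 28 0.9020577 0.43165594 -0.1421638
Y 1 28 0.80332935 0.43277994 -0.19615635
B -1 20 -21.976654 0.4922779 0.3052961
B 1 20 -21.495052 0.48350465 0.25296605
[[329 255]
 [334 265]
 [340 263]
 [340 267]
 [343 263]
 [342 267]
 [347 264]]
shelf origin [0.51384651 0.05632366 0.02400789]
[[ 0.92909594  0.23276646 -0.28740305]
 [-0.2223703   0.97253266  0.06878719]
 [ 0.29552021  0.          0.95533649]]
[[326.2, 252.4], [366.3, 270.6], [325.1, 253.4], [365.2, 271.7], [327.6, 264.1], [367.0, 282.7], [328.6, 263.1], [368.0, 281.6], [356.9, 236.1], [396.1, 251.9]]
[[317.4, 244.4], [369.0, 255.4], [317.0, 246.1], [368.7, 257.1], [317.9, 244.6], [367.7, 255.2], [318.2, 243.0], [368.1, 253.5], [328.2, 195.1], [378.6, 205.5]]
```

View pics/s1.png

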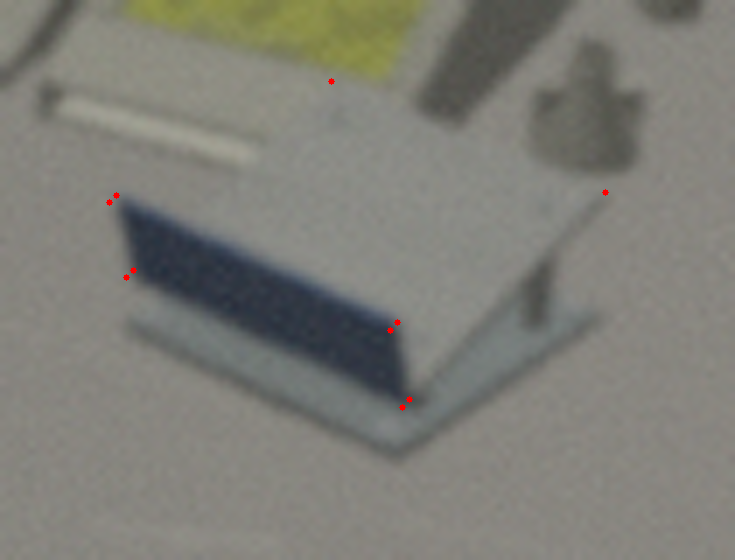

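View pics/t1.png

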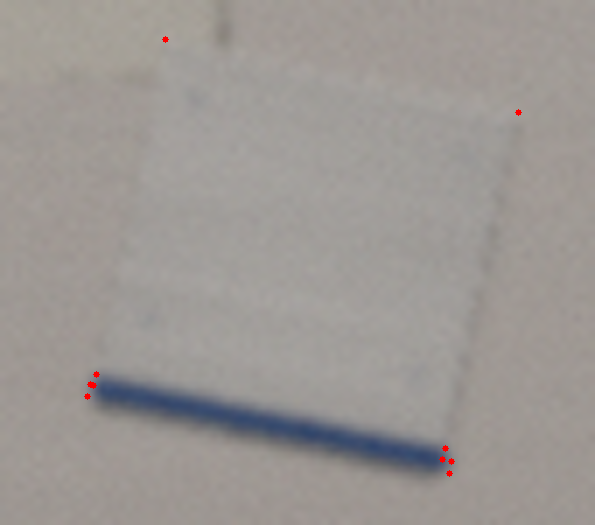

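The stand measurement agrees in both views: shelf origin about (0.514, 0.056, 0.024), yaw about -13.5°. The yellow case is at (0.4335, -0.172), yaw 0.9°. The blue case is at (0.491, 0.280), yaw -21.7°. I'm moving above the yellow case now.

Request:
{"fn": "servo_tool", "kwargs": {"slide": [[0.46, 0.72, -0.17], [0.46, 0.72, -0.17], [0.46, 0.72, -0.17], [0.46, 0.72, -0.17], [0.46, 0.72, -0.17], [0.46, 0.72, -0.17], [0.46, 0.72, -0.17], [0.46, 0.72, -0.17], [0.46, 0.72, -0.17], [0.46, 0.72, -0.17], [0, 0, 0], [0, 0, 0]], "twist": [[0, 0, -0.225], [0, 0, -0.225], [0, 0, -0.225], [0, 0, -0.225], [0, 0, -0.225], [0, 0, -0.225], [0, 0, -0.225], [0, 0, -0.225], [0, 0, -0.225], [0, 0, -0.225], [0, 0, 0], [0, 0, 0]], "gripper": [0, 0, 0, 0, 0, 0, 0, 0, 0, 0, 0, 0]}}

```text
time_s: 1.6
tcp_pos: [0.4313, -0.1732, 0.1203]
ee_rot: [[-1.0, -0.017, -0.001], [-0.017, 1.0, 0.0], [0.001, 0.0, -1.0]]
wrist_force: [-0.0, -0.4, 0.6]
gripper_width: 1.002
```

Request:
{"fn": "servo_tool", "kwargs": {"slide": [[0.037, 0.02, -0.4], [0, 0, -0.4], [0, 0, -0.4], [0, 0, -0.3], [0, 0, -0.2], [0, 0, -0.15], [0, 0, -0.08], [0, 0, 0], [0, 0, 0]], "twist": [[0, 0, 0], [0, 0, 0], [0, 0, 0], [0, 0, 0], [0, 0, 0], [0, 0, 0], [0, 0, 0], [0, 0, 0], [0, 0, 0]], "gripper": [0, 0, 0, 0, 0, 0, 0, 0, 0]}}

```text
time_s: 2.72
tcp_pos: [0.4344, -0.1721, 0.0052]
ee_rot: [[-1.0, -0.016, 0.001], [-0.016, 1.0, -0.0], [-0.001, -0.0, -1.0]]
wrist_force: [-1.1, 0.3, -0.3]
gripper_width: 1.001
```

```bash
python3 - <<'E'
from station import r
import cv2,pickle
d={}
for n in("scene","top"):
    c=r.capture(n);d[n]=c
pickle.dump(d,open("c1.pkl","wb"))
import numpy as np
a=cv2.resize(d["top"]["image"][222:342,381:501],(400,400));b=cv2.resize(d["scene"]["image"][260:380,370:490],(400,400))
cv2.imwrite("pics/g1.png",np.hstack([a,b]))
E
```

```text
(no output)
```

View pics/g1.png

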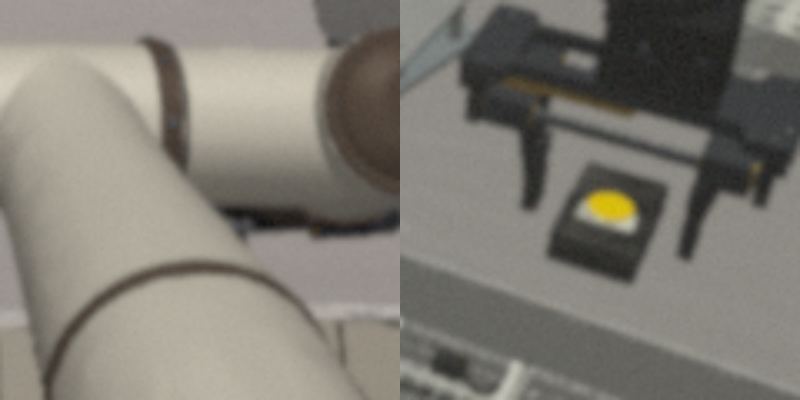

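The top view is blocked by the arm. The scene view shows the fingers on both sides of the case at mid-length, with the sticker at about crop px (611,205). Closing the gripper and lifting.

Request:
{"fn": "servo_tool", "kwargs": {"slide": [[0, 0, 0], [0, 0, 0], [0, 0, 0], [0, 0, 0], [0, 0, 0], [0, 0, 0], [0, 0, 0.1], [0, 0, 0.4], [0, 0, 0.7], [0, 0, 0.8], [0, 0, 0.3], [0, 0, 0]], "twist": [[0, 0, 0], [0, 0, 0], [0, 0, 0], [0, 0, 0], [0, 0, 0], [0, 0, 0], [0, 0, 0], [0, 0, 0], [0, 0, 0], [0, 0, 0], [0, 0, 0], [0, 0, 0]], "gripper": [1, 1, 1, 1, 1, 1, 1, 1, 1, 1, 1, 1]}}

```text
time_s: 4.32
tcp_pos: [0.4347, -0.1721, 0.1443]
ee_rot: [[-1.0, -0.016, 0.004], [-0.016, 1.0, -0.0], [-0.004, -0.0, -1.0]]
wrist_force: [0.4, 0.3, -1.7]
gripper_width: 0.601
```

```bash
python3 - <<'E'
from station import r
import cv2
c=r.capture("scene");cv2.imwrite("pics/l1.png",c["image"][120:400,300:640])
E
```

```text
(no output)
```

View pics/l1.png

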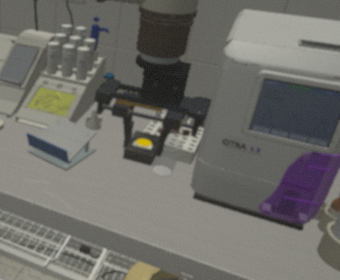

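The yellow case is gripped (opening 0.60, about 52 mm) and level. Next, the placing pose.

```bash
cat >>h.py <<'E'
from scipy.spatial.transform import Rotation as Ro
yaw=np.radians(-13.46);a=.3
Rs=np.array([[np.cos(yaw),-np.sin(yaw),0],[np.sin(yaw),np.cos(yaw),0],[0,0,1]])@np.array([[np.cos(a),0,-np.sin(a)],[0,1,0],[np.sin(a),0,np.cos(a)]])
S=np.array([.5138,.0563,.0240])
Rt=np.c_[-Rs[:,0],Rs[:,1],-Rs[:,2]]
def plan(s,p,off):
    """case origin wanted at p (shelf); off = case origin relative to TCP in tool frame"""
    tcp=S+Rs@np.array(p)-Rt@np.array(off)
    dp=tcp-s["tcp_pos"];rv=Ro.from_matrix(Rt@np.asarray(s["ee_rot"]).T).as_rotvec(degrees=True)
    print("tcp",tcp.round(4),"slide units",(dp/.06).round(3),"|mm|",np.linalg.norm(dp)*1e3,"twist units",(rv/6).round(3))
def where(s,off):
    p=Rs.T@(s["tcp_pos"]+np.asarray(s["ee_rot"])@np.array(off)-S)
    rv=Ro.from_matrix(Rt.T@np.asarray(s["ee_rot"])).as_rotvec(degrees=True)
    print("case in shelf mm",(p*1e3).round(1),"rot err tool deg",rv.round(2),"F shelf",(Rs.T@s["wrist_force"]).round(1),"w",s["gripper_width"])
E
python3 - <<'E'
from station import r
from h import *
s=r.sense();plan(s,[.054,0,.06],[.0009,0,.005]);plan(s,[.054,0,.01],[.0009,0,.005]);print(s["joints"])
print((-Rs[:,2]/6*100).round(3),Rs[:,0],Rs[:,2])
E
```

```text
tcp [0.5461 0.0486 0.1023] slide units [ 1.875  3.674 -0.676] |mm| 250.79968963566813 twist units [-0.318 -2.847 -2.377]
tcp [0.5605 0.0451 0.0546] slide units [ 2.114  3.617 -1.472] |mm| 266.4386280241847 twist units [-0.318 -2.847 -2.377]
[-1.61015318e+00  1.12474090e+01 -2.77182783e+01 -3.66330356e-02
 -5.09926615e+01 -8.74614967e+01]
[  4.79   -1.146 -15.922] [ 0.92909594 -0.2223703   0.29552021] [-0.28740305  0.06878719  0.95533649]
```

Request:
{"fn": "servo_tool", "kwargs": {"slide": [[0.234, 0.459, -0.085], [0.234, 0.459, -0.085], [0.234, 0.459, -0.085], [0.234, 0.459, -0.085], [0.234, 0.459, -0.085], [0.234, 0.459, -0.085], [0.234, 0.459, -0.085], [0.234, 0.459, -0.085], [0, 0, 0], [0, 0, 0]], "twist": [[-0.04, -0.356, -0.297], [-0.04, -0.356, -0.297], [-0.04, -0.356, -0.297], [-0.04, -0.356, -0.297], [-0.04, -0.356, -0.297], [-0.04, -0.356, -0.297], [-0.04, -0.356, -0.297], [-0.04, -0.356, -0.297], [0, 0, 0], [0, 0, 0]], "gripper": [1, 1, 1, 1, 1, 1, 1, 1, 1, 1]}}

```text
time_s: 5.62
tcp_pos: [0.5452, 0.0476, 0.1006]
ee_rot: [[-0.93, 0.233, 0.284], [0.222, 0.972, -0.07], [-0.292, -0.003, -0.956]]
wrist_force: [0.2, -0.7, -0.8]
gripper_width: 0.602
```

```bash
python3 - <<'E'
from station import r
from h import *
s=r.sense();where(s,[.0009,0,.005]);plan(s,[.054,0,.012],[.0009,0,.005])
c=r.capture("scene");cv2.imwrite("pics/l2.png",cv2.resize(c["image"][150:310,260:460],None,fx=4,fy=3.75))
E
```

```text
case in shelf mm [52.8 -1.2 58.5] rot err tool deg [ 0.14  0.2  -0.04] F shelf [ 0.1 -0.6 -0.9] w 0.6020814623111856
tcp [0.5599 0.0453 0.0565] slide units [ 0.245 -0.039 -0.735] |mm| 46.572673768724044 twist units [ 0.016 -0.038  0.001]
```

View pics/l2.png

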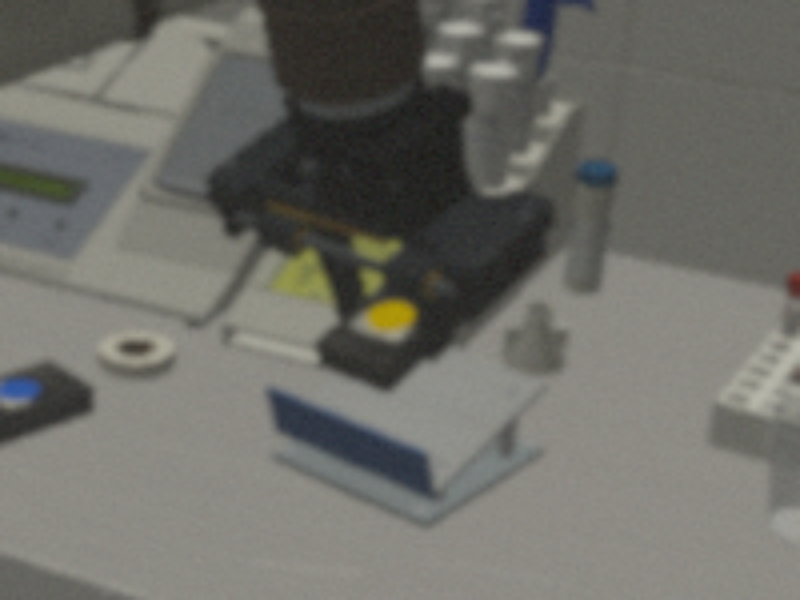

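The case hangs above the shelf and roughly parallel to it, with its low end just up-slope of the backstop. Lowering.

Request:
{"fn": "servo_tool", "kwargs": {"slide": [[0.05, -0.007, -0.15], [0.05, -0.007, -0.15], [0.05, -0.007, -0.15], [0.05, -0.007, -0.15], [0.03, -0.006, -0.09], [0.015, -0.005, -0.045], [0, 0, 0], [0, 0, 0]], "twist": [[0.016, -0.038, 0], [0, 0, 0], [0, 0, 0], [0, 0, 0], [0, 0, 0], [0, 0, 0], [0, 0, 0], [0, 0, 0]], "gripper": [1, 1, 1, 1, 1, 1, 1, 1]}}

```text
time_s: 6.68
tcp_pos: [0.5611, 0.0455, 0.0581]
ee_rot: [[-0.928, 0.233, 0.291], [0.223, 0.972, -0.068], [-0.299, 0.002, -0.954]]
wrist_force: [-0.5, 0.6, -1.0]
gripper_width: 0.599
```

```bash
python3 - <<'E'
from station import r
from h import *
s=r.sense();where(s,[.0009,0,.005])
print("1mm down",(-Rs[:,2]/60).round(4),"1mm -x",(-Rs[:,0]/60).round(4))
c=r.capture("scene");cv2.imwrite("pics/l3.png",cv2.resize(c["image"][210:300,310:430],None,fx=6,fy=6))
E
```

```text
case in shelf mm [55.6  0.5 13.3] rot err tool deg [-0.1  -0.18  0.07] F shelf [-0.9  0.4 -0.8] w 0.5994227402822433
1mm down [ 0.0048 -0.0011 -0.0159] 1mm -x [-0.0155  0.0037 -0.0049]
```

View pics/l3.png

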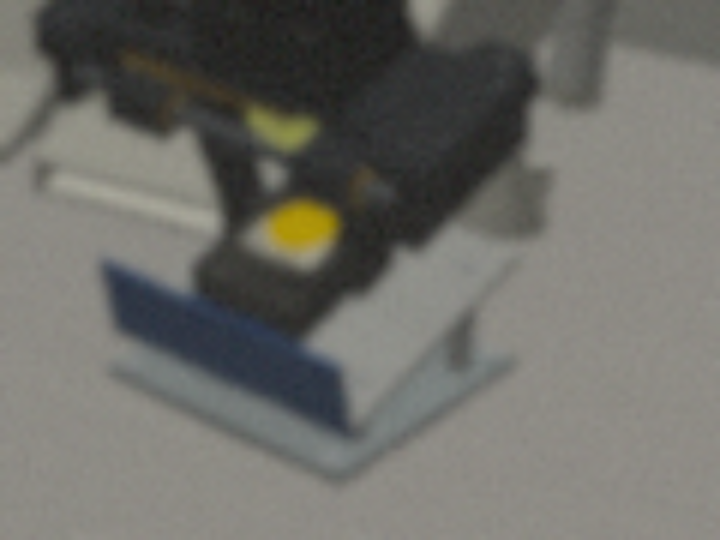

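Request:
{"fn": "servo_tool", "kwargs": {"slide": [[0.0075, -0.002, -0.025], [0.0075, -0.002, -0.025], [0.0075, -0.002, -0.025], [0.0075, -0.002, -0.025], [0.005, -0.001, -0.016], [0.005, -0.001, -0.016], [0.005, -0.001, -0.016], [0.005, -0.001, -0.016], [0, 0, 0], [0, 0, 0]], "twist": [[0, 0, 0], [0, 0, 0], [0, 0, 0], [0, 0, 0], [0, 0, 0], [0, 0, 0], [0, 0, 0], [0, 0, 0], [0, 0, 0], [0, 0, 0]], "gripper": [1, 1, 1, 1, 1, 1, 1, 1, 1, 1]}}

```text
time_s: 7.98
tcp_pos: [0.5644, 0.0452, 0.0491]
ee_rot: [[-0.929, 0.232, 0.289], [0.222, 0.973, -0.067], [-0.296, 0.002, -0.955]]
wrist_force: [0.5, 0.2, 0.1]
gripper_width: 0.601
```

```bash
python3 - <<'E'
from station import r
from h import *
where(r.sense(),[.0009,0,.005])
E
```

```text
case in shelf mm [56.   1.   3.7] rot err tool deg [-0.11 -0.04  0.  ] F shelf [ 0.5  0.3 -0. ] w 0.6005105555250204
```

Request:
{"fn": "servo_tool", "kwargs": {"slide": [[0.005, -0.001, -0.016], [0.005, -0.001, -0.016], [0.003, -0.001, -0.008], [0, 0, 0]], "twist": [[0, 0, 0], [0, 0, 0], [0, 0, 0], [0, 0, 0]], "gripper": [1, 1, 1, 1]}}

```text
time_s: 8.48
tcp_pos: [0.5655, 0.0449, 0.0475]
ee_rot: [[-0.929, 0.232, 0.287], [0.222, 0.973, -0.067], [-0.295, 0.002, -0.956]]
wrist_force: [-0.3, 0.1, -0.9]
gripper_width: 0.598
```

```bash
python3 - <<'E'
from station import r
from h import *
where(r.sense(),[.0009,0,.005])
E
```

```text
case in shelf mm [56.6  0.9  1.8] rot err tool deg [-0.1   0.05 -0.  ] F shelf [-0.6  0.  -0.8] w 0.5975335229882522
```

Request:
{"fn": "servo_tool", "kwargs": {"slide": [[0.005, -0.001, -0.016], [0.003, -0.001, -0.008], [0, 0, 0]], "twist": [[0, 0, 0], [0, 0, 0], [0, 0, 0]], "gripper": [1, 1, 1]}}

```text
time_s: 8.85
tcp_pos: [0.5662, 0.0447, 0.0466]
ee_rot: [[-0.93, 0.232, 0.286], [0.222, 0.973, -0.067], [-0.294, 0.002, -0.956]]
wrist_force: [-0.4, 0.1, -0.4]
gripper_width: 0.6
```

```bash
python3 - <<'E'
from station import r
from h import *
where(r.sense(),[.0009,0,.005])
E
```

```text
case in shelf mm [57.   0.9  0.7] rot err tool deg [-0.1   0.11 -0.  ] F shelf [-0.6  0.  -0.3] w 0.5998186350276641
```

Request:
{"fn": "servo_tool", "kwargs": {"slide": [[0.005, -0.001, -0.016], [0.003, -0.001, -0.008], [0, 0, 0]], "twist": [[0, 0, 0], [0, 0, 0], [0, 0, 0]], "gripper": [1, 1, 1]}}

```text
time_s: 9.22
tcp_pos: [0.5668, 0.0446, 0.0456]
ee_rot: [[-0.93, 0.232, 0.285], [0.222, 0.973, -0.066], [-0.293, 0.002, -0.956]]
wrist_force: [-0.5, -0.2, 0.3]
gripper_width: 0.602
```

```bash
python3 - <<'E'
from station import r
from h import *
where(r.sense(),[.0009,0,.005])
c=r.capture("scene");cv2.imwrite("pics/l4.png",cv2.resize(c["image"][210:300,310:430],None,fx=6,fy=6))
E
```

```text
case in shelf mm [57.4  1.  -0.4] rot err tool deg [-0.11  0.16 -0.01] F shelf [-0.4 -0.4  0.4] w 0.6018987442459388
```

View pics/l4.png

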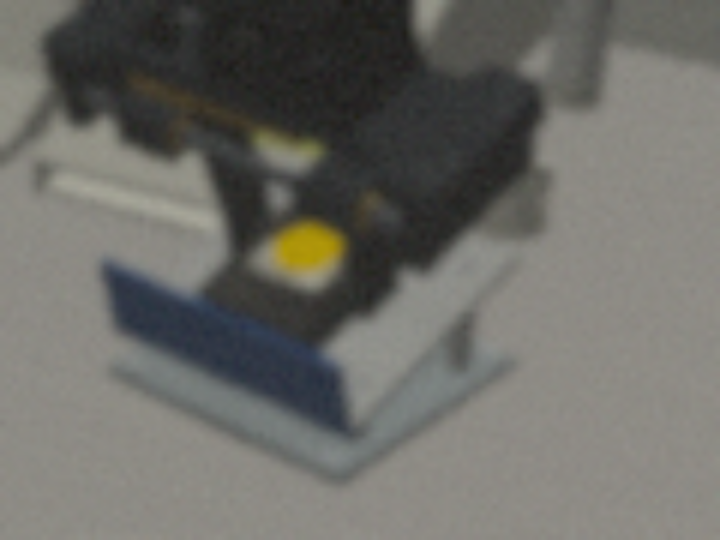

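Request:
{"fn": "servo_tool", "kwargs": {"slide": [[0.004, -0.001, -0.013], [0, 0, 0]], "twist": [[0, 0, 0], [0, 0, 0]], "gripper": [1, 1]}}

```text
time_s: 9.52
tcp_pos: [0.5669, 0.0446, 0.0456]
ee_rot: [[-0.93, 0.232, 0.285], [0.222, 0.973, -0.066], [-0.293, 0.002, -0.956]]
wrist_force: [-4.5, 1.3, 4.1]
gripper_width: 0.602
```

Request:
{"fn": "servo_tool", "kwargs": {"slide": [[0.004, -0.001, -0.013], [0, 0, 0]], "twist": [[0, 0, 0], [0, 0, 0]], "gripper": [1, 1]}}

```text
time_s: 9.78
tcp_pos: [0.567, 0.0446, 0.0455]
ee_rot: [[-0.93, 0.231, 0.285], [0.222, 0.973, -0.066], [-0.293, 0.002, -0.956]]
wrist_force: [-8.8, 2.4, 10.6]
gripper_width: 0.6
```

```bash
python3 - <<'E'
from station import r
from h import *
where(r.sense(),[.0009,0,.005])
E
```

```text
case in shelf mm [57.4  1.  -0.5] rot err tool deg [-0.12  0.16 -0.04] F shelf [-5.5  0.3 12.9] w 0.5995627350553908
```

Contact is at the expected height, with about 13 N normal to the plate. Now I'll relieve the pressure and slide it toward the backstop.

Request:
{"fn": "servo_tool", "kwargs": {"slide": [[-0.006, 0.001, 0.02], [-0.023, 0.0055, -0.0074], [-0.023, 0.0055, -0.0074], [-0.023, 0.0055, -0.0074], [-0.023, 0.0055, -0.0074], [-0.023, 0.0055, -0.0074], [-0.023, 0.0055, -0.0074], [0, 0, 0], [0, 0, 0]], "twist": [[0, 0, 0], [0, 0, 0], [0, 0, 0], [0, 0, 0], [0, 0, 0], [0, 0, 0], [0, 0, 0], [0, 0, 0], [0, 0, 0]], "gripper": [1, 1, 1, 1, 1, 1, 1, 1, 1]}}

```text
time_s: 10.9
tcp_pos: [0.5597, 0.0464, 0.0453]
ee_rot: [[-0.931, 0.232, 0.281], [0.222, 0.973, -0.065], [-0.288, 0.002, -0.958]]
wrist_force: [0.2, -0.1, -0.7]
gripper_width: 0.601
```

```bash
python3 - <<'E'
from station import r
from h import *
where(r.sense(),[.0009,0,.005])
E
```

```text
case in shelf mm [50.2  1.1  1.4] rot err tool deg [-0.11  0.44 -0.03] F shelf [ 0.   0.  -0.7] w 0.6011297882874637
```

Request:
{"fn": "servo_tool", "kwargs": {"slide": [[-0.023, 0.0055, -0.0074], [-0.023, 0.0055, -0.0074], [-0.01, 0.002, -0.015], [0, 0, 0]], "twist": [[-0.017, -0.07, 0], [0, 0, 0], [0, 0, 0], [0, 0, 0]], "gripper": [1, 1, 1, 1]}}

```text
time_s: 11.4
tcp_pos: [0.5576, 0.047, 0.0468]
ee_rot: [[-0.931, 0.231, 0.282], [0.222, 0.973, -0.065], [-0.289, 0.002, -0.957]]
wrist_force: [0.2, -0.1, -0.9]
gripper_width: 0.603
```

```bash
python3 - <<'E'
from station import r
from h import *
where(r.sense(),[.0009,0,.005])
c=r.capture("scene");cv2.imwrite("pics/l5.png",cv2.resize(c["image"][210:300,310:430],None,fx=6,fy=6))
E
```

```text
case in shelf mm [48.6  1.1  3.6] rot err tool deg [-0.11  0.39 -0.06] F shelf [-0.1 -0.1 -0.9] w 0.6033609432880657
```

View pics/l5.png

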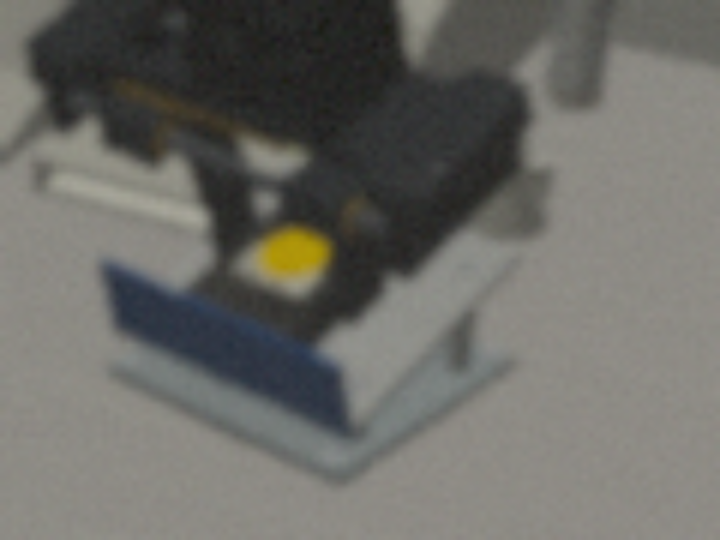

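Request:
{"fn": "servo_tool", "kwargs": {"slide": [[0, 0, -0.02], [0, 0, -0.02], [0, 0, 0], [0, 0, 0]], "twist": [[-0.015, -0.063, 0], [0, 0, 0], [0, 0, 0], [0, 0, 0]], "gripper": [1, 1, 1, 1]}}

```text
time_s: 11.95
tcp_pos: [0.5588, 0.0468, 0.0473]
ee_rot: [[-0.931, 0.231, 0.283], [0.221, 0.973, -0.066], [-0.29, 0.001, -0.957]]
wrist_force: [-0.5, -0.5, -0.9]
gripper_width: 0.603
```

```bash
python3 - <<'E'
from station import r
from h import *
where(r.sense(),[.0009,0,.005])
E
```

```text
case in shelf mm [49.8  1.2  3.7] rot err tool deg [-0.12  0.31 -0.09] F shelf [-0.6 -0.6 -0.7] w 0.6030617028353994
```

Request:
{"fn": "servo_tool", "kwargs": {"slide": [[0, 0, 0], [0, 0, 0], [0, 0, 0], [0, 0, 0]], "twist": [[0, 0, 0], [0, 0, 0], [0, 0, 0], [0, 0, 0]], "gripper": [1, 1, 1, 1]}}

```text
time_s: 12.45
tcp_pos: [0.5588, 0.0468, 0.0473]
ee_rot: [[-0.931, 0.231, 0.283], [0.221, 0.973, -0.066], [-0.29, 0.002, -0.957]]
wrist_force: [-0.1, 0.1, -1.2]
gripper_width: 0.603
```

```bash
python3 - <<'E'
from station import r
from h import *
where(r.sense(),[.0009,0,.005])
E
```

```text
case in shelf mm [49.9  1.3  3.7] rot err tool deg [-0.12  0.3  -0.09] F shelf [-0.5  0.  -1.2] w 0.6030650958957086
```

Request:
{"fn": "servo_tool", "kwargs": {"slide": [[0.005, -0.002, -0.032], [0.005, -0.002, -0.02], [0, 0, 0]], "twist": [[0, 0, 0], [0, 0, 0], [0, 0, 0]], "gripper": [1, 1, 1]}}

```text
time_s: 12.82
tcp_pos: [0.5598, 0.0465, 0.0452]
ee_rot: [[-0.932, 0.231, 0.281], [0.221, 0.973, -0.065], [-0.288, 0.001, -0.958]]
wrist_force: [0.3, -0.8, -1.0]
gripper_width: 0.601
```

```bash
python3 - <<'E'
from station import r
from h import *
where(r.sense(),[.0009,0,.005])
E
```

```text
case in shelf mm [50.3  1.2  1.4] rot err tool deg [-0.11  0.44 -0.1 ] F shelf [ 0.2 -0.7 -1.1] w 0.601388115155662
```

Request:
{"fn": "servo_tool", "kwargs": {"slide": [[-0.022, 0.005, -0.012], [-0.022, 0.005, -0.012], [-0.022, 0.005, -0.012], [0, 0, 0]], "twist": [[0, 0, 0], [0, 0, 0], [0, 0, 0], [0, 0, 0]], "gripper": [1, 1, 1, 1]}}

```text
time_s: 13.32
tcp_pos: [0.5564, 0.0474, 0.0447]
ee_rot: [[-0.933, 0.23, 0.278], [0.221, 0.973, -0.064], [-0.285, 0.001, -0.958]]
wrist_force: [0.3, -0.2, -0.6]
gripper_width: 0.601
```

```bash
python3 - <<'E'
from station import r
from h import *
where(r.sense(),[.0009,0,.005])
E
```

```text
case in shelf mm [46.7  1.2  2. ] rot err tool deg [-0.12  0.6  -0.12] F shelf [ 0.2 -0.1 -0.7] w 0.600960758967146
```

Request:
{"fn": "servo_tool", "kwargs": {"slide": [[-0.02, 0.005, -0.02], [-0.02, 0.005, -0.02], [0, 0, 0]], "twist": [[0, 0, 0], [0, 0, 0], [0, 0, 0]], "gripper": [1, 1, 1]}}

```text
time_s: 13.7
tcp_pos: [0.5545, 0.0479, 0.0437]
ee_rot: [[-0.933, 0.23, 0.276], [0.221, 0.973, -0.064], [-0.283, 0.001, -0.959]]
wrist_force: [-0.0, 0.2, -1.1]
gripper_width: 0.598
```

```bash
python3 - <<'E'
from station import r
from h import *
where(r.sense(),[.0009,0,.005])
E
```

```text
case in shelf mm [44.5  1.3  1.5] rot err tool deg [-0.12  0.76 -0.13] F shelf [-0.4  0.2 -1. ] w 0.5976148873059709
```

Request:
{"fn": "servo_tool", "kwargs": {"slide": [[-0.012, 0.003, -0.02], [-0.012, 0.003, -0.02], [0, 0, 0]], "twist": [[0, 0, 0], [0, 0, 0], [0, 0, 0]], "gripper": [1, 1, 1]}}

```text
time_s: 14.08
tcp_pos: [0.5536, 0.0482, 0.0425]
ee_rot: [[-0.934, 0.23, 0.273], [0.221, 0.973, -0.063], [-0.281, 0.001, -0.96]]
wrist_force: [0.4, 0.6, -0.9]
gripper_width: 0.6
```

```bash
python3 - <<'E'
from station import r
from h import *
where(r.sense(),[.0009,0,.005])
c=r.capture("scene");cv2.imwrite("pics/l6.png",cv2.resize(c["image"][210:300,310:430],None,fx=6,fy=6))
E
```

```text
case in shelf mm [43.3  1.4  0.7] rot err tool deg [-0.12  0.89 -0.13] F shelf [-0.1  0.7 -0.9] w 0.6003136454437985
```

View pics/l6.png

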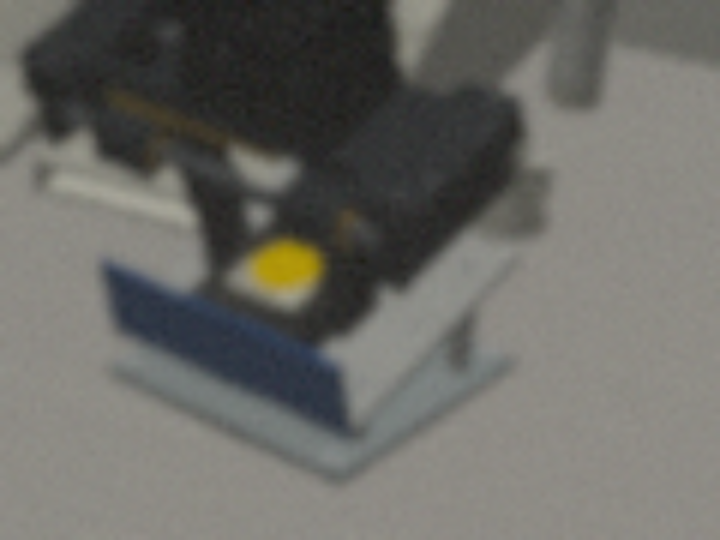

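Still no contact with the backstop. I'll push a bit further in small steps.

Request:
{"fn": "servo_tool", "kwargs": {"slide": [[-0.012, 0.003, -0.014], [-0.012, 0.003, -0.014], [0, 0, 0]], "twist": [[0, 0, 0], [0, 0, 0], [0, 0, 0]], "gripper": [1, 1, 1]}}

```text
time_s: 14.5
tcp_pos: [0.5529, 0.0484, 0.0421]
ee_rot: [[-0.934, 0.23, 0.273], [0.221, 0.973, -0.063], [-0.28, 0.001, -0.96]]
wrist_force: [1.7, -0.8, -0.4]
gripper_width: 0.598
```

```bash
python3 - <<'E'
from station import r
from h import *
where(r.sense(),[.0009,0,.005])
E
```

```text
case in shelf mm [42.5  1.4  0.5] rot err tool deg [-0.13  0.94 -0.12] F shelf [ 1.7 -0.3 -0.9] w 0.5981869962323428
```

Request:
{"fn": "servo_tool", "kwargs": {"slide": [[-0.015, 0.004, -0.012], [0, 0, 0]], "twist": [[0, 0, 0], [0, 0, 0]], "gripper": [1, 1]}}

```text
time_s: 14.75
tcp_pos: [0.5528, 0.0484, 0.0423]
ee_rot: [[-0.934, 0.231, 0.273], [0.222, 0.973, -0.063], [-0.28, 0.001, -0.96]]
wrist_force: [4.5, -2.8, -0.1]
gripper_width: 0.601
```

```bash
python3 - <<'E'
from station import r
from h import *
where(r.sense(),[.0009,0,.005])
E
```

```text
case in shelf mm [42.4  1.4  0.7] rot err tool deg [-0.12  0.94 -0.1 ] F shelf [ 4.8 -1.7 -1.6] w 0.6007218753957545
```

Contact with the backstop (+4.8 N along the slope). Next I'll press down lightly, then release.

Request:
{"fn": "servo_tool", "kwargs": {"slide": [[0.01, -0.002, -0.018], [0.01, -0.002, -0.018], [0, 0, 0]], "twist": [[0, 0, 0], [0, 0, 0], [0, 0, 0]], "gripper": [1, 1, 1]}}

```text
time_s: 15.12
tcp_pos: [0.5533, 0.0486, 0.0411]
ee_rot: [[-0.935, 0.23, 0.272], [0.221, 0.973, -0.062], [-0.279, 0.002, -0.96]]
wrist_force: [-4.1, -0.7, 10.1]
gripper_width: 0.598
```

```bash
python3 - <<'E'
from station import r
from h import *
where(r.sense(),[.0009,0,.005])
E
```

```text
case in shelf mm [42.4  1.8 -0.5] rot err tool deg [-0.17  1.01 -0.14] F shelf [-0.6 -1.7 10.7] w 0.5984908911973353
```

Request:
{"fn": "servo_tool", "kwargs": {"slide": [[0, 0, 0], [0, 0, 0], [0, 0, 0], [0, 0, 0], [0, 0, 0], [-0.05, 0.01, 0.16], [-0.15, 0.035, 0.48], [-0.15, 0.035, 0.48], [0, 0, 0.6], [0, 0, 0.6], [0, 0, 0]], "twist": [[0, 0, 0], [0, 0, 0], [0, 0, 0], [0, 0, 0], [0, 0, 0], [0, 0, 0], [0, 0, 0], [0, 0, 0], [0, 0, 0], [0, 0, 0], [0, 0, 0]], "gripper": [0, 0, 0, 0, 0, 0, 0, 0, 0, 0, 0]}}

```text
time_s: 16.5
tcp_pos: [0.5342, 0.0545, 0.1827]
ee_rot: [[-0.933, 0.229, 0.277], [0.222, 0.973, -0.059], [-0.283, 0.006, -0.959]]
wrist_force: [-0.2, 0.6, 0.1]
gripper_width: 1.0
```

```bash
python3 - <<'E'
from station import r
from h import *
import pickle
s=r.sense();print(s["ee_rot"].round(3),s["joints"].round(1))
d={n:r.capture(n) for n in("scene","top")}
pickle.dump(d,open("c2.pkl","wb"))
b=cv2.resize(d["scene"]["image"][210:300,310:430],(533,400));a=cv2.resize(d["top"]["image"][180:280,200:400],(800,400))
cv2.imwrite("pics/r1.png",b);cv2.imwrite("pics/r1t.png",a)
E
```

```text
[[-0.933  0.229  0.277]
 [ 0.222  0.973 -0.059]
 [-0.283  0.006 -0.959]] [  28.7    8.2  -33.3   17.7  -37.2 -145.1]
```

View pics/r1.png

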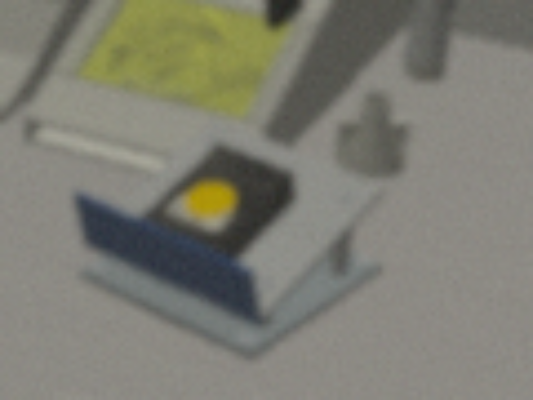

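View pics/r1t.png

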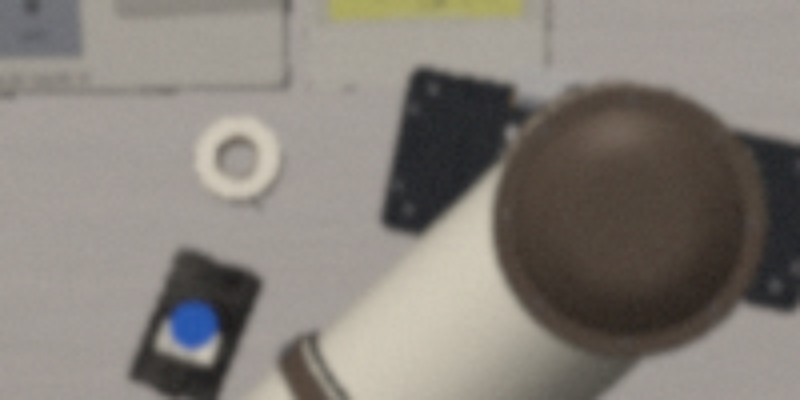

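```bash
python3 - <<'E'
from station import r
from h import *
import pickle
d=pickle.load(open("c2.pkl","rb"));c=d["scene"];hsv=cv2.cvtColor(c["image"],cv2.COLOR_BGR2HSV)
m=cv2.inRange(hsv,(18,120,90),(35,255,255));m[:240]=0;m[275:]=0;m[:,:340]=0;m[:,375:]=0
y,x=np.nonzero(m);p=[x.mean(),y.mean()];print(p,len(x))
o,dd=ray(c,p);n=Rs[:,2];P=o+dd[0]*((S+.021*n-o)@n)/(dd[0]@n);print("yellow in shelf",Rs.T@(P-S))
t=d["top"];hs=cv2.cvtColor(t["image"],cv2.COLOR_BGR2HSV);m=cv2.inRange(hs,(100,130,60),(125,255,255));m[:245]=0;m[:,:235]=0;m[:,265:]=0;m[280:]=0
y,x=np.nonzero(m);b=onz(t,[x.mean(),y.mean()],.021)[0];print("blue",b)
s=r.sense();yw=np.radians(-21.7);cc,ss=np.cos(yw),np.sin(yw)
Rb=np.array([[-cc,-ss,0],[-ss,cc,0],[0,0,-1]])
print(((np.array([b[0],b[1],.12])-s["tcp_pos"])/.06).round(3),(Ro.from_matrix(Rb@s["ee_rot"].T).as_rotvec(degrees=True)/6).round(3))
E
```

```text
[np.float64(357.2261904761905), np.float64(254.08333333333334)] 84
yellow in shelf [0.04488968 0.0022398  0.021     ]
blue [0.49084831 0.2804723  0.021     ]
[-0.684  3.79  -0.985] [ 0.791  2.562 -1.388]
```

Yellow measures x≈45 mm, y≈2 mm in the shelf frame, so it is seated well. Moving to the blue case.

Request:
{"fn": "servo_tool", "kwargs": {"slide": [[-0.085, 0.474, -0.123], [-0.085, 0.474, -0.123], [-0.085, 0.474, -0.123], [-0.085, 0.474, -0.123], [-0.085, 0.474, -0.123], [-0.085, 0.474, -0.123], [-0.085, 0.474, -0.123], [-0.085, 0.474, -0.123], [0, 0, 0], [0, 0, 0]], "twist": [[0.099, 0.32, -0.174], [0.099, 0.32, -0.174], [0.099, 0.32, -0.174], [0.099, 0.32, -0.174], [0.099, 0.32, -0.174], [0.099, 0.32, -0.174], [0.099, 0.32, -0.174], [0.099, 0.32, -0.174], [0, 0, 0], [0, 0, 0]], "gripper": [0, 0, 0, 0, 0, 0, 0, 0, 0, 0]}}

```text
time_s: 17.85
tcp_pos: [0.4909, 0.2796, 0.1191]
ee_rot: [[-0.929, 0.37, -0.001], [0.37, 0.929, -0.002], [0.0, -0.003, -1.0]]
wrist_force: [0.6, -0.8, -0.5]
gripper_width: 1.001
```

```bash
python3 - <<'E'
from station import r
from h import *
s=r.sense();yw=np.radians(-21.7);cc,ss=np.cos(yw),np.sin(yw)
Rb=np.array([[-cc,-ss,0],[-ss,cc,0],[0,0,-1]])
print(((np.array([.491,.2803,.005])-s["tcp_pos"])/.06).round(3),(Ro.from_matrix(Rb@s["ee_rot"].T).as_rotvec(degrees=True)/6).round(3),s["joints"].round(1))
E
```

```text
[ 0.002  0.012 -1.901] [ 0.023 -0.013  0.001] [ 4.610e+01  2.180e+01 -1.620e+01  1.000e-01 -5.220e+01 -1.579e+02]
```

Request:
{"fn": "servo_tool", "kwargs": {"slide": [[0.0, 0.012, -0.4], [0, 0, -0.4], [0, 0, -0.4], [0, 0, -0.3], [0, 0, -0.2], [0, 0, -0.12], [0, 0, -0.08], [0, 0, 0]], "twist": [[0, 0, 0], [0, 0, 0], [0, 0, 0], [0, 0, 0], [0, 0, 0], [0, 0, 0], [0, 0, 0], [0, 0, 0]], "gripper": [0, 0, 0, 0, 0, 0, 0, 0]}}

```text
time_s: 18.85
tcp_pos: [0.4916, 0.2815, 0.0063]
ee_rot: [[-0.929, 0.37, 0.0], [0.37, 0.929, -0.0], [-0.001, 0.0, -1.0]]
wrist_force: [0.4, -0.2, -0.1]
gripper_width: 0.999
```

```bash
python3 - <<'E'
from station import r
import cv2
c=r.capture("scene");cv2.imwrite("pics/g2.png",cv2.resize(c["image"][180:300,200:360],None,fx=5,fy=5))
print(r.sense()["joints"].round(1))
E
```

```text
[  46.2   30.5  -22.     0.   -37.5 -157.9]
```

View pics/g2.png

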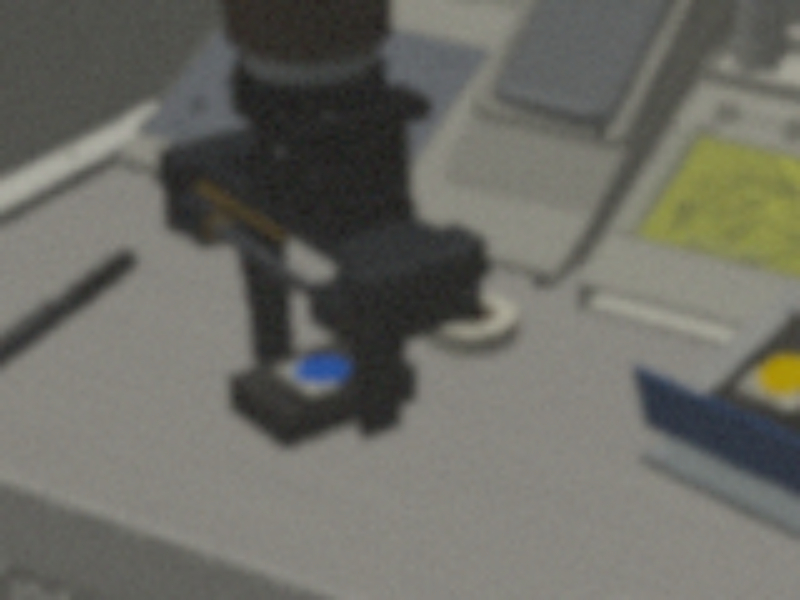

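Request:
{"fn": "servo_tool", "kwargs": {"slide": [[0, 0, 0], [0, 0, 0], [0, 0, 0], [0, 0, 0], [0, 0, 0], [0, 0, 0], [0, 0, 0.1], [0, 0, 0.4], [0, 0, 0.7], [0, 0, 0.8], [0, 0, 0.3], [0, 0, 0]], "twist": [[0, 0, 0], [0, 0, 0], [0, 0, 0], [0, 0, 0], [0, 0, 0], [0, 0, 0], [0, 0, 0], [0, 0, 0], [0, 0, 0], [0, 0, 0], [0, 0, 0], [0, 0, 0]], "gripper": [1, 1, 1, 1, 1, 1, 1, 1, 1, 1, 1, 1]}}

```text
time_s: 20.4
tcp_pos: [0.4921, 0.2821, 0.146]
ee_rot: [[-0.929, 0.37, 0.003], [0.37, 0.929, 0.003], [-0.002, 0.004, -1.0]]
wrist_force: [0.4, -0.9, -1.8]
gripper_width: 0.601
```

```bash
python3 - <<'E'
from station import r
from h import *
s=r.sense();plan(s,[.052,.0015,.08],[.0009,0,.0063])
c=r.capture("scene");cv2.imwrite("pics/l7.png",cv2.resize(c["image"][120:300,180:380],None,fx=3,fy=3))
E
```

```text
tcp [0.5385 0.0519 0.1221] slide units [ 0.773 -3.837 -0.399] |mm| 236.04426437989247 twist units [-0.896 -2.704  1.358]
```

View pics/l7.png

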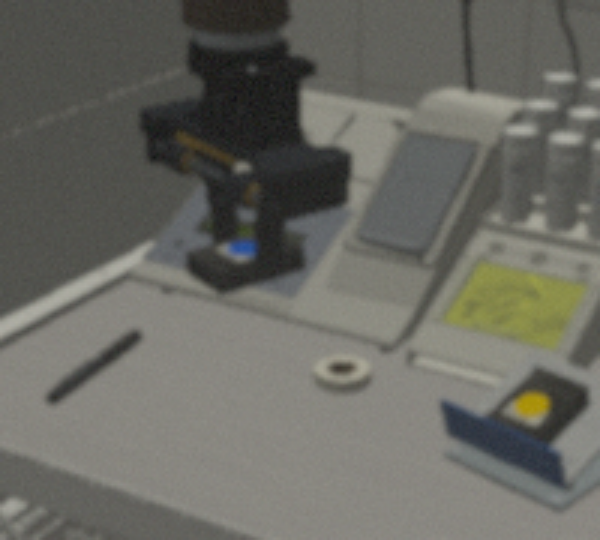

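Request:
{"fn": "servo_tool", "kwargs": {"slide": [[0.097, -0.48, -0.05], [0.097, -0.48, -0.05], [0.097, -0.48, -0.05], [0.097, -0.48, -0.05], [0.097, -0.48, -0.05], [0.097, -0.48, -0.05], [0.097, -0.48, -0.05], [0.097, -0.48, -0.05], [0, 0, 0], [0, 0, 0]], "twist": [[-0.112, -0.338, 0.17], [-0.112, -0.338, 0.17], [-0.112, -0.338, 0.17], [-0.112, -0.338, 0.17], [-0.112, -0.338, 0.17], [-0.112, -0.338, 0.17], [-0.112, -0.338, 0.17], [-0.112, -0.338, 0.17], [0, 0, 0], [0, 0, 0]], "gripper": [1, 1, 1, 1, 1, 1, 1, 1, 1, 1]}}

```text
time_s: 21.7
tcp_pos: [0.5381, 0.0513, 0.1196]
ee_rot: [[-0.93, 0.234, 0.284], [0.222, 0.972, -0.072], [-0.293, -0.004, -0.956]]
wrist_force: [0.4, 0.0, -1.5]
gripper_width: 0.596
```

```bash
python3 - <<'E'
from station import r
from h import *
s=r.sense();where(s,[.0009,0,.0063]);plan(s,[.048,.0015,.028],[.0009,0,.0063])
E
```

```text
case in shelf mm [51.   0.8 77.7] rot err tool deg [ 0.25  0.15 -0.02] F shelf [-0.1  0.1 -1.5] w 0.5958073907211431
tcp [0.5497 0.0492 0.0712] slide units [ 0.194 -0.035 -0.806] |mm| 49.81718689041359 twist units [ 0.034 -0.033  0.009]
```

Request:
{"fn": "servo_tool", "kwargs": {"slide": [[0.04, -0.007, -0.16], [0.04, -0.007, -0.16], [0.04, -0.007, -0.16], [0.04, -0.007, -0.16], [0.025, -0.005, -0.11], [0.015, 0, -0.055], [0, 0, 0], [0, 0, 0]], "twist": [[0.03, -0.033, 0], [0, 0, 0], [0, 0, 0], [0, 0, 0], [0, 0, 0], [0, 0, 0], [0, 0, 0], [0, 0, 0]], "gripper": [1, 1, 1, 1, 1, 1, 1, 1]}}

```text
time_s: 22.7
tcp_pos: [0.5503, 0.0493, 0.0721]
ee_rot: [[-0.928, 0.234, 0.289], [0.223, 0.972, -0.069], [-0.297, 0.0, -0.955]]
wrist_force: [-0.2, 0.2, -0.9]
gripper_width: 0.598
```

```bash
python3 - <<'E'
from station import r
from h import *
s=r.sense();where(s,[.0009,0,.0063])
c=r.capture("scene");cv2.imwrite("pics/l8.png",cv2.resize(c["image"][210:300,310:430],None,fx=6,fy=6))
E
```

```text
case in shelf mm [48.8  1.7 28.7] rot err tool deg [-0.01 -0.08  0.05] F shelf [-0.5  0.1 -0.8] w 0.5975541374815371
```

View pics/l8.png

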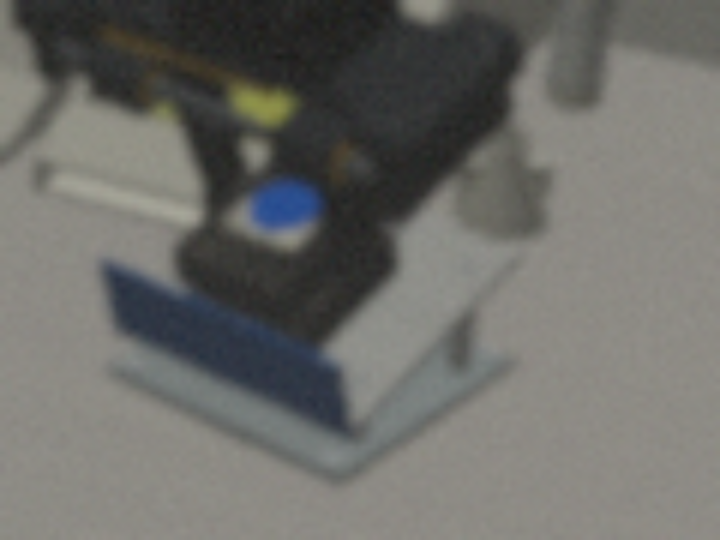

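Request:
{"fn": "servo_tool", "kwargs": {"slide": [[-0.01, 0.002, -0.025], [-0.01, 0.002, -0.025], [-0.01, 0.002, -0.025], [-0.01, 0.003, -0.025], [0, 0, 0]], "twist": [[0, 0, 0], [0, 0, 0], [0, 0, 0], [0, 0, 0], [0, 0, 0]], "gripper": [1, 1, 1, 1, 1]}}

```text
time_s: 23.38
tcp_pos: [0.5474, 0.0494, 0.0657]
ee_rot: [[-0.929, 0.234, 0.288], [0.223, 0.972, -0.07], [-0.296, -0.0, -0.955]]
wrist_force: [-0.1, 0.9, -1.2]
gripper_width: 0.6
```

```bash
python3 - <<'E'
from station import r
from h import *
s=r.sense();where(s,[.0009,0,.0063])
E
```

```text
case in shelf mm [44.2  1.1 23.4] rot err tool deg [ 0.04 -0.04  0.05] F shelf [-0.6  0.9 -1. ] w 0.5998355383241533
```

Request:
{"fn": "servo_tool", "kwargs": {"slide": [[-0.007, 0.002, -0.012], [-0.007, 0.002, -0.012], [0, 0, 0]], "twist": [[0, 0, 0], [0, 0, 0], [0, 0, 0]], "gripper": [1, 1, 1]}}

```text
time_s: 23.75
tcp_pos: [0.5467, 0.0498, 0.0644]
ee_rot: [[-0.929, 0.234, 0.288], [0.223, 0.972, -0.069], [-0.296, -0.0, -0.955]]
wrist_force: [0.3, -0.5, -1.9]
gripper_width: 0.595
```

```bash
python3 - <<'E'
from station import r
from h import *
s=r.sense();where(s,[.0009,0,.0063])
E
```

```text
case in shelf mm [43.1  1.4 22.4] rot err tool deg [ 0.02 -0.05  0.05] F shelf [-0.1 -0.5 -1.9] w 0.5945657391900401
```

Request:
{"fn": "servo_tool", "kwargs": {"slide": [[-0.015, 0.004, -0.008], [0, 0, 0]], "twist": [[0, 0, 0], [0, 0, 0]], "gripper": [1, 1]}}

```text
time_s: 24.0
tcp_pos: [0.546, 0.0501, 0.064]
ee_rot: [[-0.929, 0.234, 0.288], [0.223, 0.972, -0.069], [-0.297, 0.0, -0.955]]
wrist_force: [-0.7, 0.5, -0.4]
gripper_width: 0.601
```

```bash
python3 - <<'E'
from station import r
from h import *
s=r.sense();where(s,[.0009,0,.0063])
E
```

```text
case in shelf mm [42.2  1.5 22.3] rot err tool deg [ 0.01 -0.07  0.05] F shelf [-0.8  0.3 -0.1] w 0.6012354807934148
```

Request:
{"fn": "servo_tool", "kwargs": {"slide": [[-0.015, 0.003, -0.006], [0, 0, 0]], "twist": [[0, 0, 0], [0, 0, 0]], "gripper": [1, 1]}}

```text
time_s: 24.25
tcp_pos: [0.5458, 0.0502, 0.0643]
ee_rot: [[-0.928, 0.234, 0.29], [0.223, 0.972, -0.069], [-0.298, 0.0, -0.955]]
wrist_force: [3.7, -2.1, 0.5]
gripper_width: 0.602
```

```bash
python3 - <<'E'
from station import r
from h import *
s=r.sense();where(s,[.0009,0,.0063])
E
```

```text
case in shelf mm [42.   1.6 22.5] rot err tool deg [-0.   -0.13  0.07] F shelf [ 4.  -1.2 -0.7] w 0.6019994498436259
```

The blue case touches the backstop. Lowering it onto the yellow case.

Request:
{"fn": "servo_tool", "kwargs": {"slide": [[0.012, -0.003, -0.016], [0.006, -0.002, -0.016], [0, 0, 0]], "twist": [[0, 0, 0], [0, 0, 0], [0, 0, 0]], "gripper": [1, 1, 1]}}

```text
time_s: 24.62
tcp_pos: [0.5469, 0.0503, 0.0622]
ee_rot: [[-0.928, 0.233, 0.29], [0.223, 0.972, -0.068], [-0.298, 0.001, -0.955]]
wrist_force: [3.4, -1.0, 1.2]
gripper_width: 0.598
```

```bash
python3 - <<'E'
from station import r
from h import *
s=r.sense();where(s,[.0009,0,.0063])
E
```

```text
case in shelf mm [42.5  1.9 20.3] rot err tool deg [-0.05 -0.13  0.05] F shelf [ 3.7 -0.2  0.1] w 0.5978569302594715
```

Request:
{"fn": "servo_tool", "kwargs": {"slide": [[0.008, -0.002, -0.014], [0, 0, 0]], "twist": [[0, 0, 0], [0, 0, 0]], "gripper": [1, 1]}}

```text
time_s: 24.88
tcp_pos: [0.547, 0.0503, 0.0621]
ee_rot: [[-0.928, 0.233, 0.291], [0.223, 0.972, -0.068], [-0.299, 0.001, -0.954]]
wrist_force: [-2.5, 0.6, 10.0]
gripper_width: 0.601
```

```bash
python3 - <<'E'
from station import r
from h import *
s=r.sense();where(s,[.0009,0,.0063])
E
```

```text
case in shelf mm [42.6  1.9 20.2] rot err tool deg [-0.06 -0.18  0.03] F shelf [ 0.5  0.  10.3] w 0.6005149648061142
```

Seated on the yellow case with about 10 N normal force. Releasing and retreating.

Request:
{"fn": "servo_tool", "kwargs": {"slide": [[0, 0, 0], [0, 0, 0], [0, 0, 0], [0, 0, 0], [0, 0, 0], [-0.05, 0.01, 0.16], [-0.15, 0.035, 0.48], [-0.15, 0.035, 0.48], [0, 0, 0.6], [0, 0, 0.6], [0, 0, 0.6], [0, 0, 0]], "twist": [[0, 0, 0], [0, 0, 0], [0, 0, 0], [0, 0, 0], [0, 0, 0], [0, 0, 0], [0, 0, 0], [0, 0, 0], [0, 0, 0], [0, 0, 0], [0, 0, 0], [0, 0, 0]], "gripper": [0, 0, 0, 0, 0, 0, 0, 0, 0, 0, 0, 0]}}

```text
time_s: 26.38
tcp_pos: [0.5272, 0.0557, 0.2395]
ee_rot: [[-0.927, 0.233, 0.295], [0.224, 0.972, -0.066], [-0.302, 0.005, -0.953]]
wrist_force: [0.7, 0.5, -0.9]
gripper_width: 1.001
```

Request:
{"fn": "servo_tool", "kwargs": {"slide": [[-0.4, -0.8, 0.1], [-0.4, -0.8, 0.1], [-0.4, -0.8, 0], [-0.4, -0.8, 0], [-0.2, -0.8, 0], [0, -0.8, 0], [0, 0, 0], [0, 0, 0]], "twist": [[0, 0, 0], [0, 0, 0], [0, 0, 0], [0, 0, 0], [0, 0, 0], [0, 0, 0], [0, 0, 0], [0, 0, 0]], "gripper": [0, 0, 0, 0, 0, 0, 0, 0]}}

```text
time_s: 27.38
tcp_pos: [0.4168, -0.2333, 0.2469]
ee_rot: [[-0.929, 0.235, 0.286], [0.224, 0.972, -0.069], [-0.294, 0.0, -0.956]]
wrist_force: [0.6, 1.3, -0.2]
gripper_width: 0.999
```

```bash
python3 - <<'E'
from station import r
from h import *
d={n:r.capture(n) for n in("scene","top")}
cv2.imwrite("pics/f1.png",cv2.resize(d["scene"]["image"][210:300,310:430],None,fx=6,fy=6))
cv2.imwrite("pics/f1t.png",d["top"]["image"])
n=Rs[:,2]
for k,win in(("scene",(230,285,335,400)),("top",(200,255,320,385))):
    c=d[k];hsv=cv2.cvtColor(c["image"],cv2.COLOR_BGR2HSV);m=cv2.inRange(hsv,(100,150,100),(125,255,255));w=np.zeros_like(m);w[win[0]:win[1],win[2]:win[3]]=255;m&=w
    l,lab,st,cen=cv2.connectedComponentsWithStats(m);
    for i in range(1,l):
        if st[i,4]<40: continue
        o,dd=ray(c,cen[i]);P=o+dd[0]*((S+.042*n-o)@n)/(dd[0]@n);print(k,cen[i],st[i,4],(Rs.T@(P-S)).round(4))
E
```

```text
scene [355.9047619  247.76190476] 42 [0.0443 0.0025 0.042 ]
top [346.24210526 231.30526316] 95 [0.0434 0.0021 0.042 ]
```

View pics/f1.png

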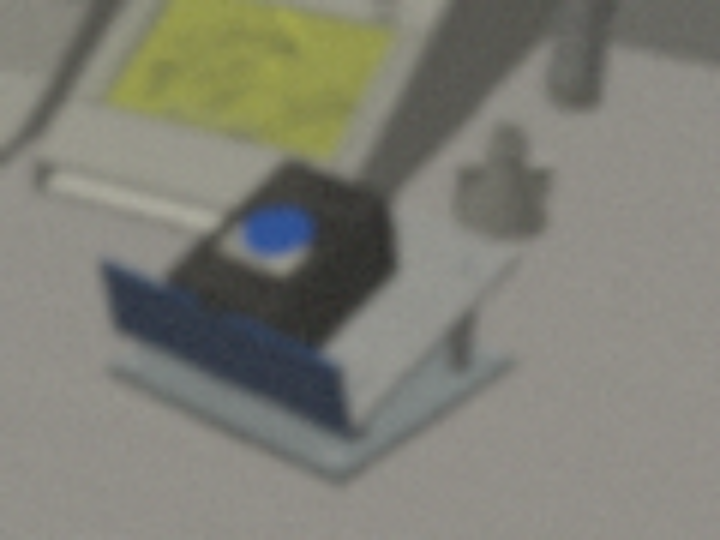

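View pics/f1t.png

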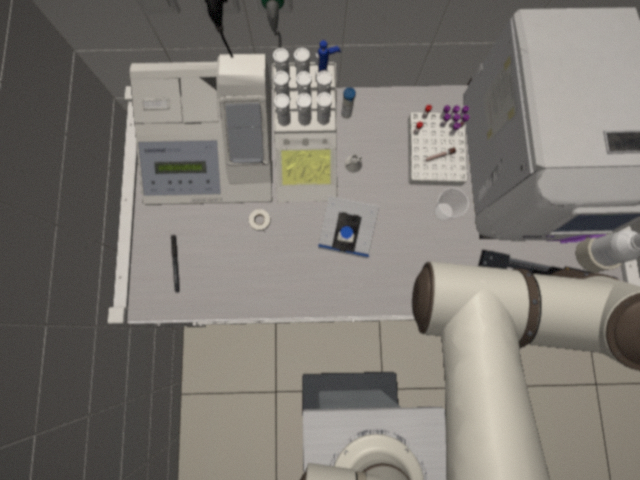

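Both views put the stack square against the backstop: blue case at x≈44 mm, y≈2 mm. The tape roll (259,219), cup (452,204) and marker (175,263) are at their starting pixels. Handing in.

```bash
python3 -c "
from station import r
print(r.finish_job())"
```

```text
the job is handed in; nothing more can be done
None
```

Both slide cases are filed on the shelf and the job is handed in, about 27.5 s into the 58 s limit. `finish_job` reports no verdict, so what follows is only my own checks.

- **Placing:** The yellow case went on first and the blue case flat on top of it. I slid each one lightly against the backstop (about 4–5 N) and pressed it down at about 10 N before letting go. The highest force I read was about 13 N, on the yellow case.
- **Final position:** In the shelf frame, the scene camera puts the blue case at x = 44.3 mm, y = 2.5 mm, and the top camera at x = 43.4 mm, y = 2.1 mm. The yellow case measured x = 44.9 mm, y = 2.2 mm after its release; I did not measure it again once the blue case covered it. All of these are inside the limits.
- **Bystanders:** The tape roll, cup and marker are where they started, and the gripper was clear with the cases let go.
- **Disagreements:** The arm's own position gave about 42.4 mm where each case met the backstop, about 1.6 mm less than the 44 mm expected. That fits the 2 mm calibration tolerance. Very small moves were not followed exactly, so the yellow case was tilted about 1° in the gripper when I let it go. It looked flat in the picture afterwards.

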